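# Point out the housing that lacks its display board and set the bench to hold

### The arm

A 6-joint arm with a two-finger parallel gripper is mounted at the origin on the work surface. World frame = base frame: x ahead of the robot, y to its left, z up, the work surface at z = 0. Lengths are in m, angles in degrees, forces in N, time in s.
With the tool pointing down it reaches from about 0.35 to 0.875 m from the base axis. Payload 4.2 kg.
Tool frame: the origin (TCP) lies between the finger pads, 19 mm behind the fingertips; this is the grasp point; z points along the fingers, y is the line along which they close (so a half turn about z gives the same grasp; the last joint's range is limited). The gripper opens to 87 mm and grips with 3 to 60 N. Pads are 19 mm wide; open, the fingers measure 117 mm over their backs; the gripper's body (75 mm by 190 mm) begins 51 mm behind the grasp point.
Start: joints at [88.041, 22.042, 0.453, 0, -68.411, -14.817], TCP at [0.18, 0.598, 0.241] pointing down, gripper open.
Joint ranges: [-179.83, 179.83], [-69.29, 118.12], [-61.27, 80.66], [-181.25, 117.63], [-171.15, -9.14], [-177.46, 177.46]. Speed limits (degrees/s): [159.86, 159.86, 180, 180, 180, 180].

### API

Orientations are given as [roll, pitch, yaw] about the fixed x, y, z axes, in that order (R = Rz(yaw) Ry(pitch) Rx(roll)).
In Python, from workcell import env gives the robot as it stands. Calls block until the motion is done:
- env.goto(position, orientation): joint-space move of the TCP to a pose.
- env.move_straight(position, rotation=None, rate=0.15, force_limit=None): straight line of the TCP; rotation=None keeps the orientation; rate is the mean speed in m/s. With force_limit (N) it stops when the force on the tool has changed by that much, and returns True; else False.
- env.set_joints(angles): joint-space move.
- env.gripper_to(opening, grasp_force=None): opening from 0.0 (shut) to 1.0 (fully open); grasp_force is the grip in N (None keeps the last); returns when the fingers have stopped.
- env.dwell(seconds).
- env.inverse_kinematics(position, orientation): joint angles nearest the present ones, or None.
- env.read_state(): the state.
- env.grab_frame(name): name is "side" or "top" or "wrist"; returns a dict with "image" (480x640x3 uint8, blue, green, red), "fx", "fy", "cx", "cy" (pixels), "D" ([k1, k2, p1, p2, k3] as OpenCV has them; the pictures are not rectified), "position" and "orientation" of the camera in the world. Camera axes: x right, y up, looking along -z (the intrinsics and any distortion apply to the point x, -y, -z); pixel columns grow to the right and rows downward; lengths in m; the calibration is good to about 2 mm. A picture is of the moment at which its call begins. There is no depth.
A pose or a line that the arm cannot do raises env.Unreachable and nothing moves.
- env.close_job(): hands the job in; it is judged then, once.
Trained networks look in a picture, given as the dict that the camera call returned (one of the last four; its "shot" number tells which), for a name from the list of things; names that differ only in an ending like _2 or _b are one class to them, and where a whole thing is asked for, a point or a joint stands for the part that bears it (a point fixed in the world has none). Each returns a list of dicts, best first, with "score" (0 to 1); they miss things now and then, are a little off and sometimes report something else, mostly with a low value. They report only what shows in the picture. A call takes as long as a camera call.
- env.search_frame(picture, thing): "xyz" ([x, y, z] in m, in world coordinates, good to about 4 mm: the middle of the surface that is visible of it).
- env.trace(picture, thing): "mask" (480x640 bool, what is visible of it).
The state is a dict: "clock": time; "joint_positions": joint angles; "qvel": joint speeds; "joint_torque": joint torques, N m; "position": TCP position; "tool_rot": TCP orientation; "force": force on the tool from outside, world axes, zero at the start; "wrist_torque": the same for the moment, N m; "opening": opening from 0.0 (shut) to 1.0 (fully open); "finger_force": force on a finger pad.
Only numpy, scipy, OpenCV 4.12 (cv2) and the standard library are available. Lean on these libraries where they do the work, as an engineer would, in place of code of your own. Each camera call takes 0.05 s, during which the arm holds its last target. There are 200 camera calls.

### The job

Show the inspector which unit is incomplete: with the fingertips, point down at the empty board bay of the one open black housing, of the three, that has no green display board, about two centimetres above the middle of the bay and touching nothing, and stay there for three seconds; do not point at the complete units. Only then push the yellow grip of the bench's status slider with the fingers, without pinching it, from the green end all the way to the red end, and back off. Never touch the three housings, and leave everything else on the bench where it is.

Things in the scene. Friction and masses are not known exactly. Their poses are not given: they have to be found in the camera images.
- unit_faulty: Open black housing, 100 (x) x 130 (y) x 32 mm high, walls 3 mm, loose, 0.45 kg. Origin: centre of underside, z up. A dark finned module fills y -59 to -13 mm, top 26 mm up; the board bay is y -6 to 62 mm, 94 mm long in x, open above. The incomplete one: its bay is empty, with a bare steel floor (4 mm up) and four brass posts (10 mm up).
- unit_faulty_bay (a point): Centre of the board bay of the incomplete housing, to be pointed at: 28 mm from the housing's origin along its +y, 12 mm above the bench; the axes are the housing's. The rim of the housing is 20 mm higher than this point. With the gripper shut the fingers fit into the bay; an open gripper does not.
- unit_good1: Open black housing, 100 (x) x 130 (y) x 32 mm high, walls 3 mm, loose, 0.45 kg. Origin: centre of underside, z up. A dark finned module fills y -59 to -13 mm, top 26 mm up; the board bay is y -6 to 62 mm, 94 mm long in x, open above. Complete: a green display board with a black screen fills its bay, top 12 mm up. Which housing stands where changes.
- unit_good1_bay (a point): Centre of the board bay of complete housing 1: 28 mm from the housing's origin along its +y, 12 mm above the bench; the axes are the housing's. The rim of the housing is 20 mm higher than this point.
- unit_good2: Open black housing, 100 (x) x 130 (y) x 32 mm high, walls 3 mm, loose, 0.45 kg. Origin: centre of underside, z up. A dark finned module fills y -59 to -13 mm, top 26 mm up; the board bay is y -6 to 62 mm, 94 mm long in x, open above. Complete, like unit_good1.
- unit_good2_bay (a point): Centre of the board bay of complete housing 2: 28 mm from the housing's origin along its +y, 12 mm above the bench; the axes are the housing's. The rim of the housing is 20 mm higher than this point.
- status_track: Fixed aluminium track of the status slider, 60 (its x) x 200 (its y) x 15 mm high, its -y end marked green, its +y end red. Origin at the centre of its underside, z up. The carriage slides along its y.
- status_slide (a joint): Position of the slider along the track in m: 0 at the green end stop, 0.12 at the red end stop (track y from -60 to +60 mm); grows towards red (track +y). It stays where it is left; it takes about 2 N to move.
- slide_grip (a point): Centre of the top of the yellow grip, 58 mm above the bench; its y axis points along the track to the red end. The grip is an upright block, 34 mm across the track, 24 mm along it, from 22 to 58 mm above the bench, on a black carriage 40 x 24 mm, and moves with the slider.
- grip_near: The half of the yellow grip towards the green end (12 mm along the track); this is the half to push on.
- grip_far: The half of the yellow grip towards the red end (12 mm along the track).
- screwdriver: Loose green-handled screwdriver lying on the bench, 160 mm long along its x; bystander.
- standoff_jar: Loose small jar with a white cap, 40 mm diameter, 50 mm high, origin at its foot; bystander.
- flux_bottle: Loose amber bottle, 44 mm diameter, 110 mm high, origin at its foot; bystander behind the housings.
- tape_roll: Loose yellow roll of tape lying flat, 90 mm diameter, 25 mm high; bystander behind the housings.
- spare_board: Loose spare green display board lying on the bench, 80 x 56 x 8 mm, not in any housing; bystander.

How it is judged (in metres and radians):
On the way, in this order (a step that is already met when the one before it is completed fails the run):
1. the fingers point down (within 48 degrees) at the empty bay, TCP within 25 mm of its middle sideways and less than 75 mm above it, for 2 s, the slider still within 35 mm of the green stop (horizontal distance between the grasp point and unit_faulty_bay below 0.025 m and z of the grasp point in the frame of unit_faulty_bay below 0.075 m and angle between the grasp point's own z axis and vertical above 2.3 rad and value of joint status_slide below 0.035 m), for 2 s.
2. the slider is at the red end (value of joint status_slide above 0.108 m), for 0.2 s.
At the end, for the whole second after the job is handed in: The slider is within 12 mm of the red end stop, the three housings are within 10 mm of where they were, the other loose things within 15 mm (value of joint status_slide above 0.108 m and distance of each of unit_faulty, unit_good1, unit_good2 from where it was at the start of the episode below 0.01 m and distance of each of screwdriver, standoff_jar, flux_bottle, tape_roll, spare_board from where it was at the start of the episode below 0.015 m); the robot touches nothing.
It fails at once if a housing is touched (contact force between any of the fingers, the arm and unit_faulty above 0.3 N or contact force between any of the fingers, the arm and unit_good1 above 0.3 N or contact force between any of the fingers, the arm and unit_good2 above 0.3 N).
It fails at once if a housing is moved or lifted by more than 10 mm (distance of any of unit_faulty, unit_good1, unit_good2 from where it was at the start of the episode above 0.01 m).
It fails at once if the fingers point at a complete unit (TCP within 25 mm of the middle of its bay sideways and less than 75 mm above it) ((horizontal distance between the grasp point and unit_good1_bay below 0.025 m and z of the grasp point in the frame of unit_good1_bay below 0.075 m) or (horizontal distance between the grasp point and unit_good2_bay below 0.025 m and z of the grasp point in the frame of unit_good2_bay below 0.075 m)).
It fails at once if the slider's grip is pinched (both halves pressed at once) (contact force between the fingers and grip_near above 1.5 N and contact force between the fingers and grip_far above 1.5 N).
It fails at once if another loose thing is displaced by more than 15 mm (distance of any of screwdriver, standoff_jar, flux_bottle, tape_roll, spare_board from where it was at the start of the episode above 0.015 m).
It also fails if it takes over 48 s, if anything falls off the work surface, if the arm or the gripper's body presses on something with over 40 N, if the wrist force passes 120 N, or if a joint passes its speed limit or range.

## Working session

There is one attempt and no reset: what is moved stays moved. The work goes in short steps, each a Python script; the robot and the scene stay as the last script left them, time stands still between calls to the robot, and variables do not carry over. Pictures are saved under pics/ and viewed, at most 10 in all, crops included, and the job is handed in when it is done.

```bash
mkdir -p pics; python3 - <<'E'
from workcell import env
import cv2,numpy as np
for n in ["top","side"]:
    f=env.grab_frame(n); cv2.imwrite(f"pics/{n}0.png",f["image"])
    print(n,f["position"],f["orientation"],f["fx"],f["cx"],f["cy"],f["D"])
    for t in ["unit_faulty","unit_good1","unit_faulty_bay","status_track","slide_grip","grip_near","spare_board","standoff_jar","flux_bottle","tape_roll","screwdriver"]:
        print(t,[(np.round(d["xyz"],3).tolist(),round(float(d["score"]),2)) for d in env.search_frame(f,t)][:4])
s=env.read_state();print(s["clock"],s["position"],s["tool_rot"])
E
```

```text
top [0.36678907 0.06608717 1.11862623] [  9.36438785  -0.74458184 -90.02464964] 518.0263149964085 311.8468684652527 241.66224040489354 [-0.11577007  0.          0.          0.          0.        ]
unit_faulty [([0.65, -0.003, 0.014], 0.62), ([0.63, 0.235, 0.006], 0.61)]
unit_good1 [([0.652, 0.001, 0.017], 0.81), ([0.621, -0.234, 0.019], 0.18)]
unit_faulty_bay [([0.63, 0.228, 0.006], 0.83)]
status_track [([0.453, -0.056, 0.011], 0.94)]
slide_grip [([0.45, -0.108, 0.056], 0.67), ([0.785, 0.033, 0.023], 0.29)]
grip_near [([0.448, -0.118, 0.06], 0.55)]
spare_board [([0.388, 0.396, 0.007], 0.62)]
standoff_jar [([0.426, 0.264, 0.049], 0.74), ([0.366, -0.3, 0.019], 0.5), ([0.786, 0.031, 0.026], 0.3)]
flux_bottle [([0.751, -0.103, 0.07], 0.61), ([0.786, 0.031, 0.025], 0.36)]
tape_roll [([0.785, 0.033, 0.022], 0.6)]
screwdriver [([0.364, -0.3, 0.021], 0.83)]
side [0.18219582 0.79446938 1.00249328] [  41.28534854    0.71173421 -153.49863123] 543.6258740245091 326.2014039647015 235.73526646120354 [0.03165279 0.         0.         0.         0.        ]
unit_faulty [([0.63, 0.223, 0.017], 0.79)]
unit_good1 [([0.617, -0.235, 0.017], 0.86), ([0.649, 0.0, 0.018], 0.67)]
unit_faulty_bay [([0.63, 0.23, 0.017], 0.67), ([0.422, 0.274, 0.049], 0.2)]
status_track [([0.45, -0.043, 0.019], 0.75)]
slide_grip [([0.444, -0.099, 0.046], 0.78)]
grip_near [([0.448, -0.117, 0.057], 0.6)]
spare_board [([0.384, 0.402, 0.006], 0.91)]
standoff_jar [([0.42, 0.275, 0.047], 0.83), ([0.442, -0.101, 0.043], 0.22)]
flux_bottle [([0.752, -0.093, 0.061], 0.78), ([0.447, -0.116, 0.056], 0.37)]
tape_roll [([0.779, 0.04, 0.018], 0.93), ([0.449, -0.101, 0.048], 0.74)]
screwdriver [([0.359, -0.295, 0.016], 0.77), ([0.447, -0.1, 0.043], 0.48)]
1.2 [0.18036075 0.59839891 0.24125341] [-1.79998621e+02 -1.00526566e-03 -1.67746946e+01]
```

View pics/top0.png

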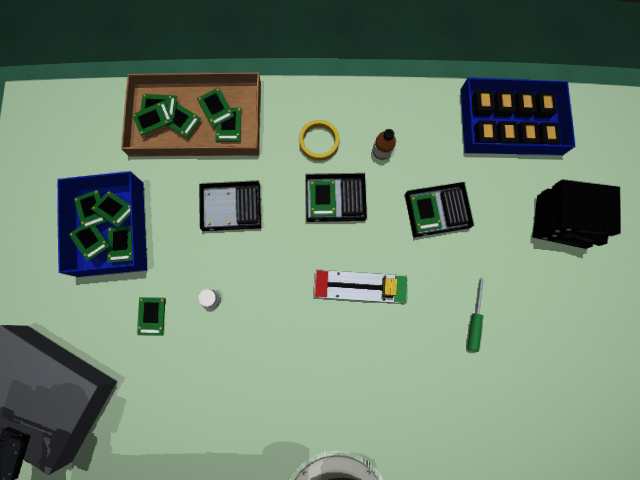

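View pics/side0.png

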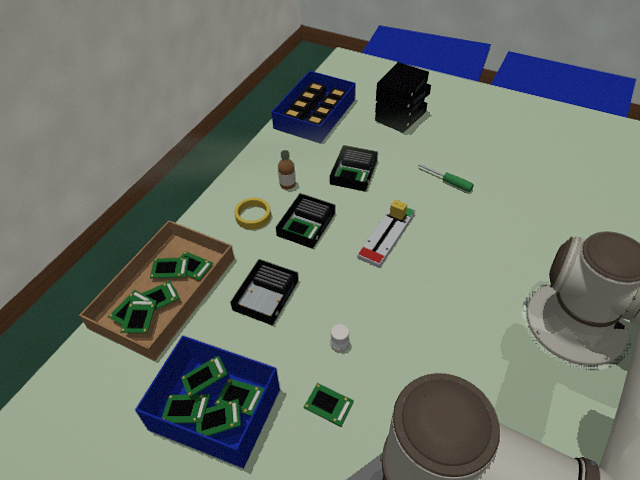

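The incomplete unit is the left housing in the top view: bare bay at about (220,208), module on its right. The other two have green boards at (323,197) and (425,211). The slider grip is at (390,287) at the green (right) end, and red is at (321,284).

```bash
cat > h.py <<'E'
import numpy as np,cv2
from scipy.spatial.transform import Rotation as R
def plane(f,px,z):
    K=np.array([[f["fx"],0,f["cx"]],[0,f["fy"],f["cy"]],[0,0,1]])
    n=cv2.undistortPoints(np.array(px,float).reshape(-1,1,2),K,np.array(f["D"])).reshape(-1,2)
    d=R.from_euler("xyz",f["orientation"],degrees=True).apply(np.c_[n[:,0],-n[:,1],-np.ones(len(n))])
    p=np.array(f["position"]); return (p+d*((z-p[2])/d[:,2])[:,None])[:,:2]
E
python3 - <<'E'
from workcell import env
from h import *
f=env.grab_frame("top"); img=f["image"].astype(int)
def rect(m,z):
    ys,xs=np.nonzero(m); p=plane(f,np.c_[xs,ys],z).astype(np.float32); return cv2.minAreaRect(p*1000)
for t,z in [("unit_faulty",.032),("unit_good1",.032),("status_track",.015),("grip_near",.058),("slide_grip",.058)]:
    for d in env.trace(f,t): print(t,round(d["score"],2),d["mask"].sum(),rect(d["mask"],z))
print(img[208,215],img[272,340],img[288,390],img[288,403])
hsv=cv2.cvtColor(f["image"],cv2.COLOR_BGR2HSV)
def reg(m,x0,x1,y0,y1):
    o=np.zeros(m.shape,bool);o[y0:y1,x0:x1]=m[y0:y1,x0:x1];return o
print("floor",rect(reg((hsv[...,2]>90)&(hsv[...,1]<60),202,238,187,228),.004))
print("black outline",rect(reg(hsv[...,2]<60,197,264,178,234),.032))
print("yellow",rect(reg((hsv[...,0]>15)&(hsv[...,0]<32)&(hsv[...,1]>150)&(hsv[...,2]>80),375,402,270,305),.058))
print("red",rect(reg(((hsv[...,0]<8)|(hsv[...,0]>172))&(hsv[...,1]>150)&(hsv[...,2]>60),308,335,265,305),.015))
print("green",rect(reg((hsv[...,0]>45)&(hsv[...,0]<80)&(hsv[...,1]>130),392,412,270,308),.015))
cv2.imwrite("pics/crop.png",np.vstack([cv2.resize(f["image"][175:240,190:290],None,fx=6,fy=4,interpolation=1),cv2.resize(f["image"][260:310,310:410],None,fx=6,fy=6)[:300]]))
E
```

```text
unit_faulty 0.67 2909 ((624.6791381835938, 229.68011474609375), (108.59325408935547, 131.6803436279297), 3.256852388381958)
unit_faulty 0.33 556 ((775.1331787109375, 38.140830993652344), (83.89480590820312, 91.23433685302734), 89.39822387695312)
unit_good1 0.94 2891 ((619.8442993164062, -226.38623046875), (106.67853546142578, 139.29893493652344), 9.059362411499023)
unit_good1 0.67 2929 ((644.3124389648438, 1.8362197875976562), (106.99407958984375, 133.6548614501953), 0.31111037731170654)
status_track 0.84 2771 ((453.1720886230469, -52.660743713378906), (203.67233276367188, 65.61795806884766), 85.76349639892578)
status_track 0.7 2965 ((649.3976440429688, 0.33341217041015625), (111.80848693847656, 135.67974853515625), 1.810782551765442)
grip_near 0.4 65 ((447.4543151855469, -114.72557830810547), (8.293415069580078, 28.96602439880371), 88.66030883789062)
slide_grip 0.6 241 ((445.45306396484375, -107.45864868164062), (26.975175857543945, 37.15673065185547), 88.83474731445312)
slide_grip 0.52 2846 ((637.7816162109375, 2.9525718688964844), (104.2271728515625, 127.20864868164062), 0.3076077997684479)
[174 164 154] [207 196 190] [ 41 133 157] [ 64 125  43]
floor ((628.0336303710938, 254.51815795898438), (84.83367919921875, 72.79178619384766), 3.384159564971924)
black outline ((624.6048583984375, 228.38287353515625), (104.91395568847656, 130.65699768066406), 2.787689208984375)
yellow ((449.36083984375, -109.60914611816406), (22.843313217163086, 32.9901123046875), 88.79132080078125)
red ((458.3987731933594, 31.191490173339844), (24.307462692260742, 54.54013442993164), 85.83540344238281)
green ((447.48126220703125, -137.83399963378906), (23.906143188476562, 54.25975799560547), 84.40583038330078)
```

```bash
python3 - <<'E'
from workcell import env
import numpy as np, cv2
env.gripper_to(0.0)
bay=[0.626,0.2565]
c=[(y,env.inverse_kinematics([*bay,.2],[180,0,y])) for y in (86.3,-93.7,3,-177)]
for y,q in c: print(y,None if q is None else np.round(q,1))
y=min((k for k in c[:2] if k[1] is not None),key=lambda k:abs(k[1][5]))[0]; print(y)
env.goto([*bay,.2],[180,0,y])
env.move_straight([*bay,.054],rate=.08)
env.dwell(.3)
cv2.imwrite("pics/bay.png",env.grab_frame("side")["image"][180:380,180:400])
cv2.imwrite("pics/bayw.png",env.grab_frame("wrist")["image"])
s=env.read_state();print(s["clock"],s["position"],s["tool_rot"],s["force"],s["opening"])
E
```

```text
86.3 [ 35.9  28.6   5.1   0.  -66.4 140.4]
-93.7 [ 35.9  28.6   5.1   0.  -66.4 -39.6]
3 [ 35.9  28.6   5.1   0.  -66.4  57.1]
-177 [  35.9   28.6    5.1   -0.   -66.4 -122.9]
-93.7
7.425 [0.62602113 0.25649469 0.05404117] [-1.79996014e+02  3.05041734e-03 -9.37020831e+01] [-0.37649917 -0.3686245  -0.50803671] 0.005073541444420813
```

View pics/bay.png

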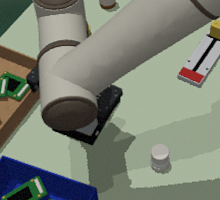

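View pics/bayw.png

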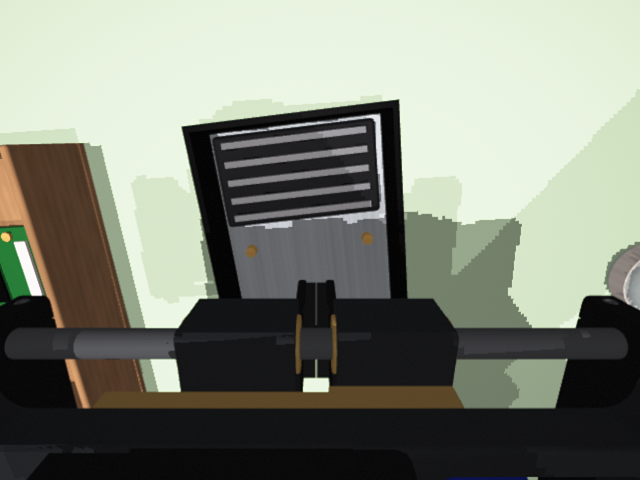

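The wrist picture shows the shut fingers at about (317,300) over the bare bay, between the side walls at about (225,300) and (398,300). The module and two posts are ahead, and nothing is touching. I'll hold there, then do the slider.

```bash
python3 - <<'E'
from workcell import env
import numpy as np, cv2
env.dwell(3.2)
env.move_straight([0.626,0.2565,.2],rate=.12)
u=np.array([.0643,.998]); g=np.array([.4495,-.111]); yaw=-93.7
P=lambda s,z:[*(g+u*s),z]
env.goto(P(-.05,.2),[180,0,yaw])
env.move_straight(P(-.05,.053),rate=.1)
r=env.move_straight(P(.130-.0215,.053),rate=.05,force_limit=15)
s=env.read_state(); p=np.array(s["position"]); print(r,((p[:2]-g)@u)+.0215,s["force"],s["clock"])
f=env.grab_frame("top"); cv2.imwrite("pics/push.png",cv2.resize(f["image"][240:320,280:420],None,fx=4,fy=4))
f=env.grab_frame("side"); cv2.imwrite("pics/pushs.png",f["image"][130:330,280:480].repeat(3,0).repeat(3,1))
E
```

```text
True 0.1154188501002113 [ 2.55860068 -5.15717677  1.36230045] 17.8083
```

View pics/pushs.png

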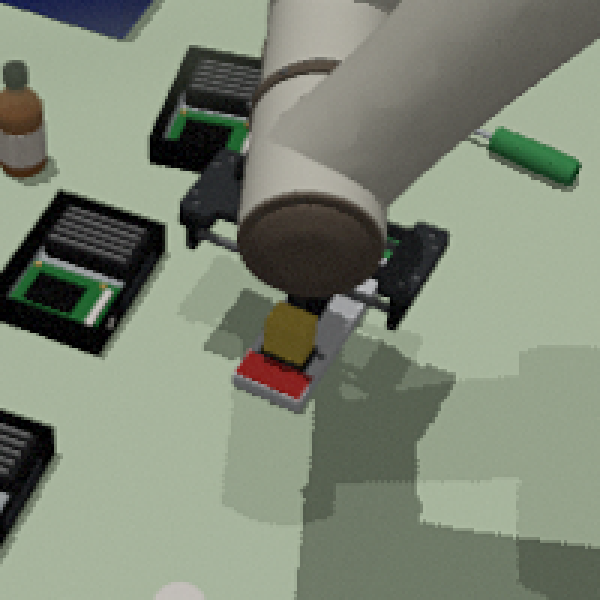

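The grip at about (290,333) now sits against the red field, and the force rise matches the end stop. I'll back off and measure.

```bash
python3 - <<'E'
from workcell import env
from h import *
u=np.array([.0643,.998]); p=np.array(env.read_state()["position"])
b=p[:2]-u*.04
env.move_straight([*b,p[2]],rate=.08); env.move_straight([*b,.2],rate=.12)
env.goto([.40,-.2,.25],[180,0,-93.7])
f=env.grab_frame("top"); hsv=cv2.cvtColor(f["image"],cv2.COLOR_BGR2HSV)
m=(hsv[...,0]>15)&(hsv[...,0]<32)&(hsv[...,1]>150)&(hsv[...,2]>80)
o=np.zeros_like(m);o[255:315,305:412]=m[255:315,305:412]
ys,xs=np.nonzero(o); r=cv2.minAreaRect((plane(f,np.c_[xs,ys],.058)*1000).astype(np.float32))
print(r,(np.array(r[0])-[449.36,-109.61])@u, env.read_state()["clock"],env.read_state()["force"])
cv2.imwrite("pics/after.png",f["image"])
E
```

```text
((455.871337890625, 6.787729740142822), (24.692157745361328, 32.97209167480469), 89.71700286865234) 116.58361330702972 20.6667 [-0.38685169  0.85179135  0.35745458]
```

View pics/after.png

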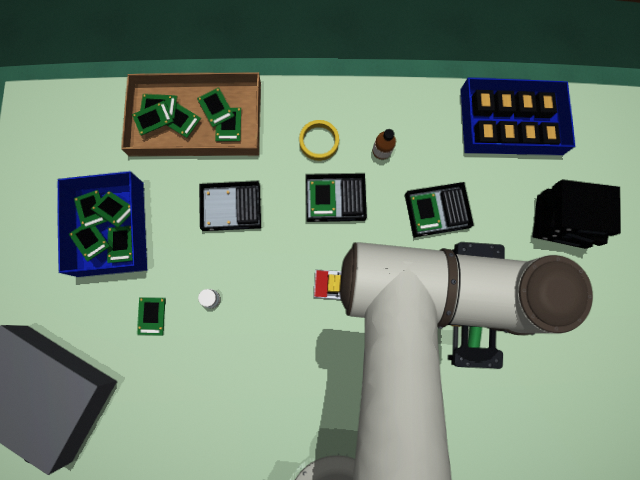

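The grip at (334,284) lies at the red end, with its full 25 x 33 mm visible. It moved about 117 mm, which puts it at the stop within the measurement error. The housings and bystanders are unmoved, and the arm is clear of everything.

```bash
python3 -c "
from workcell import env
print(env.close_job())"
```

```text
the job is handed in; nothing more can be done
None
```

I pointed at the empty bay of the incomplete housing (the robot's left-most of the three) for over 3 s, then pushed the status slider to the red end (about 117 of 120 mm by camera, stopped by the force rise there), backed off and handed the job in; nothing else visibly moved, and the hand-in returned no verdict.

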